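# Zero the eddy-current tester with the tuning tool

## Task

Take the yellow tuning tool out of its rack, feel its blade into the slotted core inside the coil can of the grey tester, and turn the core until the red needle on its dial stands within the green band. Press gently: the brittle core cracks at 15 N. Then put the tool back upright in the rack hole it came from, let go, and leave everything else on the bench where it is.

Things in the scene. Friction and masses are not known exactly. Their poses are not given: they have to be found in the camera images.
- tool_mid (a point): Tuning tool, plastic, 30 g, 95 mm long, upright in one of two rack holes. Point: centre of its yellow handle, 70 mm above the blade's end; z runs up it. Handle: flat bar 20 mm along x, 12 mm along y (grip it across these 12 mm), 50 mm along z. Under it a yellow flange, 24 mm across, 4 mm thick (25 to 29 mm below this point), rests on the rack top; then a white shank 8.4 mm across.
- tool_tip (a point): Centre of the lower end of the tool's blade, 70 mm below tool_mid. The flat blade is 9 mm wide along x, 2.5 mm thick along y, square-ended, and 10 mm of it stands clear below the shank. Same axes as tool_mid.
- rack: Fixed wooden block, 110 x 45 x 52 mm, origin at the centre of its underside; two holes at x = -30 and +30 mm, 13.5 mm across, 49 mm deep, with 2 mm chamfers. One holds the yellow tuning tool, the other a black-handled steel screwdriver, to be left alone; which is which varies.
- bore (a point): Centre of the mouth of the round bore (12 mm across, 2 mm chamfer) in the top of the aluminium coil can, 30 x 30 x 36 mm, on the fixed grey tester case, 200 x 220 x 45 mm; 81 mm above the bench. z up, x is the tester's x. The top of the copper-coloured core lies 5 to 21 mm below this point: it differs each time and is not measured, so feel for it.
- core (a joint): Angle of the core, rad: its slot (4 mm wide, 3.5 mm deep, right across) lies along the tester's x at 0; grows anticlockwise from above; stops at -1.4 and 1.4. Turning takes about 0.015 N m; it stays where left. The blade has about 0.17 rad of play. Under pressure the core sinks on a spring: 1 N, then 1.2 N per mm, solid after 3 mm; it cracks at 15 N. The needle is always parallel to the slot.
- needle_tip (a point): Tip of the red needle, 42 mm from the bore's axis, 50 mm above the bench, on the white dial (106 mm across) round the foot of the coil can. The needle reaches out from under the can, is fixed to the core and turns with it about the bore's axis; x points outward along it.
- band_mid (a point): Middle of the green band on the dial, 42 mm from the bore's axis; x points outward from that axis. The band reaches 0.10 rad to either side. It is set somewhere else each time and does not move.
- band (a joint): Angle of the middle of the green band, rad, measured as core is: the needle is in mid-band when core equals it. At the start it lies 0.45 to 1.3 rad anticlockwise of the needle.
- driver: Black-handled steel screwdriver standing in the other rack hole; leave it. Origin 41 mm below the flange at the rack's top.
- panel: Dark wooden panel, 130 x 100 x 10 mm, lying flat; origin under its centre.
- solvent: Amber bottle, 56 mm across, 130 mm high; origin under its centre.
- dish: White bowl, 90 mm across, 30 mm high; origin under its centre.
- mouse: Black computer mouse, 100 x 58 x 33 mm; origin under its centre.
- loupe: Black ring loupe, 42 mm across, 26 mm high; origin under its centre.
- weight: Brass weight, 28 mm across, 40 mm high; origin under its centre.
- brush: Brush, 160 mm long, lying on the bench.

How it is judged:
By the outcome, as a careful person would: the job done as asked, in the order asked, and still so for the second after the job is handed in, with the robot touching nothing.
It also fails if it takes over 72 s, if anything falls off the work surface, if the arm or the gripper's body presses on something with over 40 N, if the wrist force passes 120 N, or if a joint passes its speed limit or range.

## Robot

A 6-joint arm with a two-finger parallel gripper is mounted at the origin on the work surface. World frame = base frame: x ahead of the robot, y to its left, z up, the work surface at z = 0. Lengths are in m, angles in rad, forces in N, time in s.
With the tool pointing down it reaches from about 0.375 to 0.975 m from the base axis. Payload 3.8 kg.
Tool frame: the origin (TCP) lies midway between the tips of the shut fingers; the grasp point (between the pads) lies 19 mm behind it; z points along the fingers, y is the direction in which the jaws open and shut (so a half turn about z gives the same grasp; the last joint's range is limited). The gripper opens to 85 mm and grips with 20 to 120 N. Pads are 22 mm wide; open, the fingers measure 114 mm over their backs; the gripper's body (76 mm by 85 mm) begins 54 mm behind the grasp point. The pads swing forward as they close: fully open they stand 13 mm farther back than shut.
Start: joints at [1.292, 0.264, 1.604, -0, 1.274, -0.037], TCP at [0.162, 0.655, 0.2] pointing down, gripper open.
Joint ranges: [-2.63, 2.63], [-0.94, 2.18], [0.31, 2.57], [-1.31, 4.45], [0, 2.66], [-2.55, 2.55]. Speed limits (rad/s): [2.57, 2.57, 3.14, 3.14, 3.14, 3.14].

## Interface

Orientations are given as a rotation vector (axis times angle).
In Python, from workcell import bot gives the robot as it stands.
- The arm moves only by the tool drive_tool, never from a script. Its argument "deltas" is a list of rows, each an object with "hand": the opening, from 0 (shut) to 1 (fully open); "offset": the shift along the world's x, y, z in cm, a list of three; "angular": the turn, a rotation vector about the world's x, y, z in degrees, a list of three. A call has 1 to 8 rows; each row is the pose to reach, as a shift and turn from the pose commanded when the call began; what a row does not reach only later rows make up. A row lasts 1/8 s, in which the tool goes at most 62.5 mm and 10.7 degrees, less where a joint would pass 70% of its speed; a pose out of reach is approached as far as the arm can. A call with a gripper value outside its range is refused whole. The fingers move at their own pace and stop on an object; "force" is the grip in N (left out, the last holds). Time passes only in rows, so rows that repeat a pose let the fingers close. It gives the time, the measured TCP pose, the force and the opening at its end, in the units of the state.
- bot.read_state(): the state, without advancing time (a new reading comes with each control period).
- bot.read_camera(name): name is "side" or "top"; returns a dict with "frame" (400x640x3 uint8, blue, green, red), "mtx" (3x3 intrinsics, pixels), "R" (3x3) and "t" (3): a world point X has camera coordinates R X + t. Camera axes: x right, y down, z forward; pixel columns grow to the right and rows downward; lengths in m; the calibration is good to about 2 mm. A picture is of the moment at which its call begins. There is no depth.
- bot.finish_job(): hands the job in, once; it reports no verdict.
The state is a dict: "time": time; "q": joint angles; "joint_vel": joint speeds; "joint_torque": joint torques, N m; "tool_pos": TCP position; "tcp_rot": TCP orientation; "wrist_force": force on the tool from outside, world axes, zero at the start; "torque": the same for the moment, N m; "width": opening from 0.0 (shut) to 1.0 (fully open).
Only numpy, scipy, OpenCV 4.12 (cv2) and the standard library are available. Lean on these libraries where they do the work, as an engineer would, in place of code of your own. Each camera call takes 0.05 s, during which the arm holds its last target. There are 200 camera calls.

## Working session

There is one attempt and no reset: what is moved stays moved. The work goes in short steps, Python scripts to look and compute and a tool call to move; the robot and the scene stay as the last step left them, time stands still between calls to the robot, and variables do not carry over. Pictures are saved under pics/ and viewed, about 8 in all and at most 12, crops included, and the job is handed in when it is done.

Besides the shell and the picture viewer there is one more tool, called after "Call:" as a command line: name --argument value ..., lists and objects as JSON in quotes. drive_tool: Moves the arm, as the interface text tells. Its arguments: {"type":"object","properties":{"deltas":{"type":"array"},"force":{"type":"number"}},"required":["deltas"]}

```bash
mkdir -p pics
cat > h.py <<'E'
import numpy as np,cv2
from workcell import bot
def shot(n):
    c=bot.read_camera(n); return c
def px(c,X):
    p=c["mtx"]@(c["R"]@np.array(X,float)+c["t"]); return p[:2]/p[2]
def ray(c,uv,z):
    d=c["R"].T@np.linalg.inv(c["mtx"])@np.array([uv[0],uv[1],1.]); o=-c["R"].T@c["t"]
    return o+d*(z-o[2])/d[2]
E
python3 - <<'E'
from h import *
for n in("top","side"):
    c=shot(n); cv2.imwrite(f"pics/{n}0.png",c["frame"]); print(n,-c["R"].T@c["t"],c["R"].round(2).tolist(),c["mtx"][0,0])
s=bot.read_state();print(s)
E
```

```text
top [ 0.36936814 -0.01822215  1.4266055 ] [[-0.03, -1.0, -0.0], [-0.99, 0.03, -0.13], [0.13, -0.0, -0.99]] 430.5921671785248
side [ 0.06535407 -0.67243632  0.62617479] [[0.82, -0.57, -0.01], [-0.33, -0.47, -0.82], [0.46, 0.68, -0.57]] 406.5526843166699
{'time': 0.1, 'q': array([ 1.29210803e+00,  2.64692300e-01,  1.60524962e+00, -1.70176328e-06,
        1.27367262e+00, -3.69001358e-02]), 'joint_vel': array([-0.00105519, -0.00264837, -0.00562309,  0.00112799, -0.00069272,
        0.00027219]), 'joint_torque': array([-3.45223334e-04, -5.16702855e+01, -3.68592417e+01, -1.01191242e-04,
        6.31898802e-03,  1.04962439e-07]), 'tool_pos': array([0.16142609, 0.65467322, 0.19907023]), 'tcp_rot': array([-0.37883639, -3.11834755,  0.0031366 ]), 'wrist_force': array([0.02505541, 0.46892116, 0.4567465 ]), 'torque': array([ 0.01606344, -0.00290315, -0.04273789]), 'width': 0.9991180709109587}
```

View pics/top0.png

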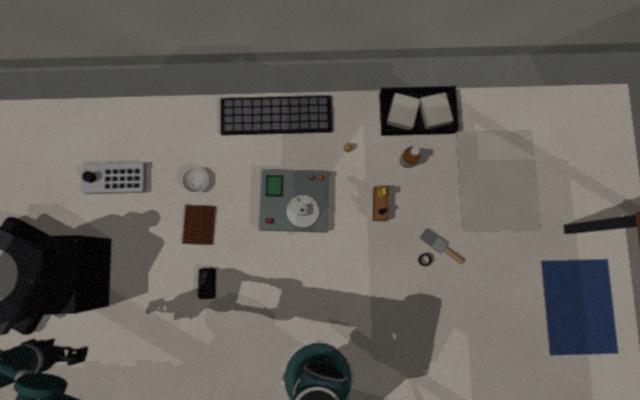

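View pics/side0.png

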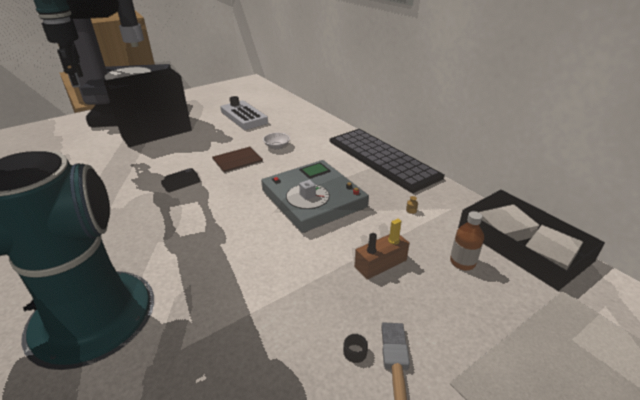

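Top view: tester at about (297,200), dial and can at (303,209), rack at (381,203) with yellow at (382,190) and black at (382,210). The robot is at the upper left of the bench in the side view. I'll enlarge the relevant parts.

Run:
```python
from h import *
t=cv2.imread("pics/top0.png");s=cv2.imread("pics/side0.png")
def crop(i,x,y,w,h,W,H): return cv2.resize(i[y:y+h,x:x+w],(W,H),interpolation=cv2.INTER_CUBIC)
a=crop(t,280,185,50,50,400,400) if 0 else crop(t,278,187,50,43,400,344)
b=crop(t,360,180,40,43,320,344)[:, :400]
c=crop(s,250,150,130,90,400,277)
d=crop(s,345,210,75,72,288,277)
top=np.hstack([a,cv2.copyMakeBorder(b,0,0,0,80,cv2.BORDER_CONSTANT)])
bot_=np.hstack([c,cv2.copyMakeBorder(d,0,0,0,112,cv2.BORDER_CONSTANT)])
o=np.vstack([top,bot_]); cv2.imwrite("pics/c1.png",np.clip(o*1.6,0,255).astype(np.uint8)[:600])
print(o.shape)
```

```text
(621, 800, 3)
```

View pics/c1.png

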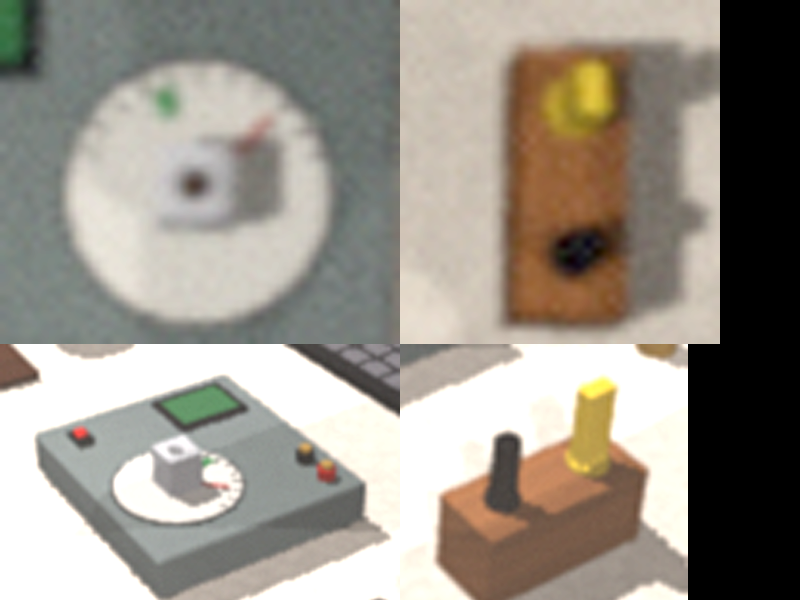

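Crop (8x from (278,187)): dial centre about (302.8,210.9), bore (302.2,210), green band (298.9,199.6), red needle outwards to (311.5,202). Rack upright in the image; yellow flange near (380.5,192.5). Next I'll measure these with masks.

```bash
cat >> h.py <<'E'
def avg(n,k=4):
    cs=[bot.read_camera(n) for _ in range(k)]; c=dict(cs[0]); c["frame"]=np.mean([x["frame"] for x in cs],0); return c
def cen(m,w=None):
    y,x=np.nonzero(m); w=np.ones(len(x)) if w is None else np.clip(w[y,x],0,None); return np.array([(x*w).sum(),(y*w).sum()])/w.sum()
def box(sh,x0,y0,x1,y1):
    m=np.zeros(sh[:2],bool); m[y0:y1,x0:x1]=1; return m
def dial(c,B,cxy):
    """needle & band angles about bore axis cxy; top view"""
    f=c["frame"]; b,g,r=f[...,0],f[...,1],f[...,2]
    u,v=px(c,[*cxy,.05]); yy,xx=np.mgrid[:400,:640]; near=np.hypot(xx-u,yy-v)<15
    out={}
    for n,s in(("needle",r-np.maximum(g,b)),("band",g-np.maximum(r,b))):
        m=near&(s>np.maximum(12,.35*s[near].max())); ys,xs=np.nonzero(m)
        P=np.array([ray(c,(x,y),.049)[:2] for x,y in zip(xs,ys)])-cxy; w=s[m]
        p=(P*w[:,None]).sum(0)/w.sum(); out[n]=(np.arctan2(p[1],p[0]).round(3),np.hypot(*p).round(4),m.sum())
    return out
E
python3 - <<'E'
from h import *
np.set_printoptions(precision=4,suppress=True)
T=avg("top");S=avg("side"); np.savez("m0.npz",T=T["frame"],S=S["frame"])
f=T["frame"];b,g,r=[f[...,i] for i in range(3)]
# dial
m=((f.min(2)>110)&box(f.shape,280,187,326,232)).astype(np.uint8)
n,l,st,ce=cv2.connectedComponentsWithStats(m); k=1+st[1:,4].argmax()
ct=max(cv2.findContours((l==k).astype(np.uint8),0,1)[0],key=len); e=cv2.fitEllipse(cv2.convexHull(ct)); print("dial ell",e,[ray(T,e[0],z)[:2] for z in(.046,.05)])
# bore dark
bb=box(f.shape,298,206,307,214); d=np.where(bb,200-f.mean(2),0); d=np.where(d>d[bb].mean()+.3*d[bb].std(),d,0)
print(f.mean(2)[205:216,297:310].astype(int))
# rack
hsv=cv2.cvtColor(f.astype(np.uint8),cv2.COLOR_BGR2HSV)
br=(r-b>25)&(r<200)&box(f.shape,366,180,396,226)
rr=cv2.minAreaRect(np.argwhere(br)[:,::-1].astype(np.float32)); print("rack",rr)
P=np.array([ray(T,p,.052)[:2] for p in cv2.boxPoints(rr)]);print(P, P.mean(0), np.linalg.norm(P[1]-P[0]),np.linalg.norm(P[2]-P[1]))
ye=(np.minimum(r,g)-b>60)&(g>.75*r)&box(f.shape,366,180,396,226); print("yellow",cen(ye),ye.sum()); print((np.minimum(r,g)-b)[185:200,374:390].astype(int))
E
```

```text
dial ell ((302.0340576171875, 210.95150756835938), (30.646577835083008, 31.37384605407715), 82.56707000732422) [array([0.5299, 0.0343]), array([0.5294, 0.0342])]
[[126 127 128 126 125 122 116 110 104  95  78  64  69]
 [128 127 126 125 123 122 121 118 112 101  86  70  72]
 [128 126 125 120 114 111 116 116 112 104  89  76  75]
 [127 126 119 104  87  82  93 105 111 105  91  76  75]
 [128 125 114  92  63  50  67  95 108 100  86  77  75]
 [126 123 116  91  59  44  65  93 108  99  83  78  74]
 [127 125 120 104  85  78  92 107 111 100  85  74  76]
 [125 125 124 120 113 110 115 116 112 102  86  77  75]
 [124 121 121 121 118 118 118 116 108 100  85  76  75]
 [117 107 105 106 106 105 104 101  95  90  87  89  89]
 [120 110 105 104 103 102  98  96  96  98 107 115 117]]
rack ((380.5, 203.0), (34.0, 15.0), 90.0)
[[ 0.6045 -0.1972]
 [ 0.6032 -0.2458]
 [ 0.4929 -0.2406]
 [ 0.4941 -0.1926]] [ 0.5487 -0.219 ] 0.048549361755911305 0.11049266007578323
yellow [382.7    191.3667] 30
[[ 8 11 11 11 12 10 12 10 10  9  8  7  7  7  7  8]
 [10 15 16 17 18 15 18 20 18 17 15 14 12 14 10  7]
 [12 18 21 22 21 23 24 29 37 42 39 32 21 18 12  8]
 [13 20 22 23 22 24 29 42 59 70 69 58 35 17 10  6]
 [15 21 23 22 24 31 38 55 70 78 78 63 39 17  8  5]
 [16 22 22 24 36 48 52 58 70 79 78 66 41 16  7  6]
 [17 22 25 29 47 59 61 57 70 79 80 67 41 15  6  7]
 [15 19 24 33 52 64 59 55 71 80 78 70 44 20  8  5]
 [17 20 26 37 56 64 61 58 67 77 77 68 44 17  8  7]
 [17 23 27 31 52 63 60 55 58 61 61 50 29 13 11  7]
 [20 22 24 27 43 58 59 56 54 48 45 31 19 19 13  6]
 [18 25 25 26 30 43 51 57 53 47 41 25 22 18 12  7]
 [21 23 25 26 26 29 35 36 35 34 28 22 21 20 14  8]
 [19 24 26 27 23 25 26 27 25 26 20 22 21 20 13  7]
 [19 22 25 25 24 25 25 26 23 22 23 23 22 18 11  6]]
```

Run:
```python
from h import *
np.set_printoptions(precision=4,suppress=True,linewidth=160)
z=np.load("m0.npz");T=shot("top");S=shot("side");T["frame"]=z["T"];S["frame"]=z["S"]
def tri(uT,uS):
    A=[];B=[]
    for c,u in((T,uT),(S,uS)):
        d=c["R"].T@np.linalg.inv(c["mtx"])@np.array([*u,1.]);d/=np.linalg.norm(d);o=-c["R"].T@c["t"];M=np.eye(3)-np.outer(d,d);A.append(M);B.append(M@o)
    return np.linalg.lstsq(np.vstack(A),np.hstack(B),rcond=None)[0]
f=T["frame"].mean(2); w=np.clip(112-f,0,None); uT=cen(box(f.shape,299,207,305,213),w); print("bore T",uT,ray(T,uT,.081))
p=ray(T,uT,.081); u=px(S,p); print("pred side",u); u0=u.astype(int); g=S["frame"].mean(2); print(g[u0[1]-7:u0[1]+8,u0[0]-9:u0[0]+10].astype(int))
print(dial(T,None,p[:2]), dial(T,None,ray(T,(302.03,210.95),.047)[:2]))
# tester case outline
fr=T["frame"]; 
# handle top: side
q=np.array([.593,-.2227,.106]); print("handle pred side",px(S,q))
s=S["frame"];ye=(np.minimum(s[...,2],s[...,1])-s[...,0]>45)&(s[...,1]>.7*s[...,2])&box(s.shape,380,205,410,260)
ys,xs=np.nonzero(ye);print("rows",[(y,xs[ys==y].min(),xs[ys==y].max()) for y in np.unique(ys)])
# top handle
t=T["frame"];sc=np.minimum(t[...,1],t[...,2])-t[...,0]; m=(sc>66)&box(t.shape,381,186,389,196); ct=cen(m);print("handle topview",ct,ray(T,ct,.106))
```

```text
bore T [301.9288 209.5302] [0.5303 0.0333 0.081 ]
pred side [307.6637 183.6667]
[[104 104 104 104 105 105 106  99  76  55  46  47  48  47  45  46  51  64  69]
 [105 104 104 104 105 105 105 105  98  79  59  48  45  49  54  67  80  95 100]
 [105 105 105 105 104 104 105 104 104  99  86  75  71  74  81  96 102 105 105]
 [106 105 105 104 103 103 103 105 108 113 120 123 111 100 101 104 106 105 104]
 [105 105 104 104 104 107 112 121 130 141 156 159 142 118 105 103 103 104 104]
 [105 105 108 113 121 129 141 154 158 161 166 167 160 140 116 105 103 103 104]
 [107 114 128 140 154 158 157 156 151 153 158 162 164 158 140 118 105 102 102]
 [109 125 149 160 165 162 146 128 124 128 137 151 160 161 156 141 118 105 101]
 [111 112 133 155 165 163 143 112 103 106 112 132 152 152 151 147 132 120 113]
 [140 113 110 132 153 163 157 131 115 114 116 128 143 143 141 134 122 130 135]
 [174 136 107 109 127 151 161 155 145 142 137 137 134 122 113 101  95 108 111]
 [181 149 114 102 107 122 140 147 143 136 123 115 103  93  89  85  87  97  97]
 [180 150 114 101  99 100 111 121 115 103  93  90  87  85  86  86  86  8
[... 999 characters left out ...]
.int64(391), np.int64(398)), (np.int64(231), np.int64(391), np.int64(398)), (np.int64(232), np.int64(391), np.int64(398)), (np.int64(233), np.int64(391), np.int64(398)), (np.int64(234), np.int64(390), np.int64(398)), (np.int64(235), np.int64(390), np.int64(398)), (np.int64(236), np.int64(390), np.int64(398)), (np.int64(237), np.int64(389), np.int64(398)), (np.int64(238), np.int64(388), np.int64(398)), (np.int64(239), np.int64(388), np.int64(398)), (np.int64(240), np.int64(388), np.int64(397)), (np.int64(241), np.int64(389), np.int64(395)), (np.int64(242), np.int64(389), np.int64(394)), (np.int64(243), np.int64(391), np.int64(393))]
handle topview [383.4286 190.8095] [ 0.5793 -0.2219  0.106 ]
```

```bash
cat >> h.py <<'E'
def tri(*cu):
    A=[];B=[]
    for c,u in cu:
        d=c["R"].T@np.linalg.inv(c["mtx"])@np.array([*u,1.]);d/=np.linalg.norm(d);o=-c["R"].T@c["t"];M=np.eye(3)-np.outer(d,d);A.append(M);B.append(M@o)
    return np.linalg.lstsq(np.vstack(A),np.hstack(B),rcond=None)[0]
E
python3 - <<'E'
from h import *
from scipy.spatial.transform import Rotation as Ro
np.set_printoptions(precision=4,suppress=True,linewidth=160)
T=shot("top");S=shot("side")
print("bore tri",tri((T,(301.93,209.53)),(S,(306.6,184.2))),"S@.081",ray(S,(306.6,184.2),.081))
print("handle pred",px(S,[.5793,-.2219,.106]),px(S,[.5793,-.2219,.058]),ray(S,(396.6,221.3),.106))
# tool & rack orientation: edges of rack in top view by row-wise half level of brown
z=np.load("m0.npz");t=z["T"];sc=t[...,2]-t[...,0]
L=[];R_=[]
for y in range(190,218):
    row=sc[y,366:398];h=(row.max()*.5+row[:4].mean()*.5) if 0 else 30
    i=np.nonzero(row>h)[0]; a=i[0];bb=i[-1]
    L.append((y,366+a-(row[a]-h)/(row[a]-row[a-1])));R_.append((y,366+bb+(row[bb]-h)/(row[bb]-row[bb+1])))
L=np.array(L);R_=np.array(R_)
for e in(L,R_):
    k=np.polyfit(e[:,0],e[:,1],1); A=ray(T,(np.polyval(k,188),188),.052);B=ray(T,(np.polyval(k,218),218),.052);print(k,A,B,"ang",np.degrees(np.arctan2((A-B)[1],(A-B)[0])))
s=bot.read_state();M=Ro.from_rotvec(s["tcp_rot"]).as_matrix();print(M,s["time"])
E
```

```text
bore tri [0.5293 0.034  0.0796] S@.081 [0.5268 0.0328 0.081 ]
handle pred [396.1828 220.4233] [393.7907 238.1537] [ 0.5779 -0.2245  0.106 ]
[ -0.0083 374.8445] [ 0.5979 -0.1979  0.052 ] [ 0.5005 -0.193   0.052 ] ang -2.892819487706097
[ -0.0867 404.3806] [ 0.5967 -0.2457  0.052 ] [ 0.4995 -0.2328  0.052 ] ang -7.563597456081624
[[-0.9709  0.2395 -0.    ]
 [ 0.2395  0.9709  0.0001]
 [ 0.      0.0001 -1.    ]] 0.7
```

Call:
drive_tool --deltas '[{"hand": 1,"offset": [2.6,-5.5,0],"angular": [0,0,1]},{"hand": 1,"offset": [5.2,-11,0],"angular": [0,0,2]},{"hand": 1,"offset": [7.8,-16.5,0],"angular": [0,0,4]},{"hand": 1,"offset": [10.4,-22,0],"angular": [0,0,5]},{"hand": 1,"offset": [13,-27.5,0],"angular": [0,0,6]},{"hand": 1,"offset": [15.6,-33,0],"angular": [0,0,8]},{"hand": 1,"offset": [18.2,-38.5,0],"angular": [0,0,9]},{"hand": 1,"offset": [20.8,-44,0],"angular": [0,0,11]}]'

```text
time: 1.7
tool_pos: [0.3703, 0.2137, 0.2008]
tcp_rot: [0.076, 3.139, 0.001]
wrist_force: [1.0, 0.4, 0.5]
width: 0.997
```

Call:
drive_tool --deltas '[{"hand": 1,"offset": [2.6,-5.5,0],"angular": [0,0,0]},{"hand": 1,"offset": [5.2,-11,0],"angular": [0,0,0]},{"hand": 1,"offset": [7.8,-16.5,0],"angular": [0,0,0]},{"hand": 1,"offset": [10.4,-22,0],"angular": [0,0,0]},{"hand": 1,"offset": [13,-27.5,0],"angular": [0,0,0]},{"hand": 1,"offset": [15.6,-33,0],"angular": [0,0,0]},{"hand": 1,"offset": [18.3,-38.5,0],"angular": [0,0,0]},{"hand": 1,"offset": [20.9,-43.7,0],"angular": [0,0,0]}]'

```text
time: 2.7
tool_pos: [0.5794, -0.2238, 0.2005]
tcp_rot: [0.079, 3.14, -0.0]
wrist_force: [1.6, -0.1, 0.4]
width: 1.001
```

Call:
drive_tool --deltas '[{"hand": 1,"offset": [0,0.1,-5],"angular": [0,0,0]},{"hand": 1,"offset": [0,0.1,-9],"angular": [0,0,0]},{"hand": 1,"offset": [0,0.1,-12],"angular": [0,0,0]},{"hand": 1,"offset": [0,0.1,-13.5],"angular": [0,0,0]},{"hand": 1,"offset": [0,0.1,-13.5],"angular": [0,0,0]}]'

```text
time: 3.32
tool_pos: [0.5779, -0.2203, 0.0644]
tcp_rot: [-0.078, -3.139, -0.001]
wrist_force: [-0.2, -0.3, -1.0]
width: 1.005
```

Run:
```python
from h import *
c=shot("side");d=shot("top")
a=cv2.resize(c["frame"][140:290,300:500],(800,600),interpolation=cv2.INTER_CUBIC)[:, :]
b=cv2.resize(d["frame"][170:230,350:430],(400,300),interpolation=cv2.INTER_CUBIC); a[:300,:400]=np.where(1,a[:300,:400],0)
o=np.zeros((600,800,3),np.uint8);o[:,:]=a;o[300:,400:]=b
cv2.imwrite("pics/g1.png",np.clip(o*1.5,0,255).astype(np.uint8));s=bot.read_state();print(s["tool_pos"],s["wrist_force"],px(c,s["tool_pos"]))
```

```text
[ 0.57975129 -0.22103839  0.06672652] [ 0.05304672 -0.18018289 -0.12063543] [394.08381119 234.72155076]
```

View pics/g1.png

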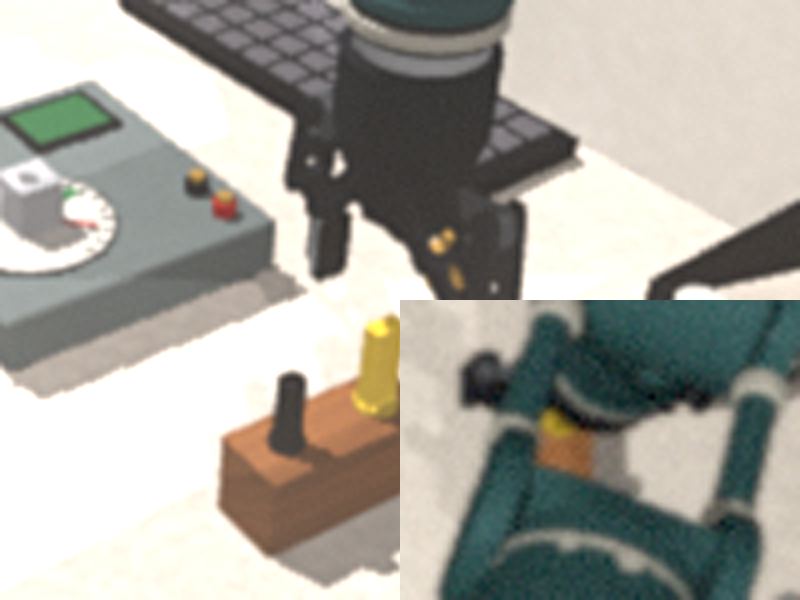

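Run:
```python
from h import *
c=shot("side");d=shot("top");s=bot.read_state();print(s["time"],s["tool_pos"],s["q"])
for y in(-.178,-.263):
  for z in(.079,.2): print(y,z,px(c,[.579,y,z]),px(d,[.579,y,z]))
cv2.imwrite("pics/g2.png",np.clip(np.vstack([c["frame"][60:330,200:600],d["frame"][130:400,200:600]])*1.4,0,255).astype(np.uint8))
```

```text
3.525 [ 0.58015698 -0.22121501  0.06734062] [-4.04384757e-01  2.73164121e-01  1.85103592e+00 -2.55278654e-05
  1.01390340e+00 -1.92547659e+00]
-0.178 0.079 [380.50980951 220.13101576] [368.32047546 192.62771258]
-0.178 0.2 [385.58964255 172.5612414 ] [373.01802997 186.06476051]
-0.263 0.079 [408.93547657 241.06092109] [395.13859832 191.93883609]
-0.263 0.2 [417.00401638 191.80638006] [402.42131509 185.31040459]
```

View pics/g2.png

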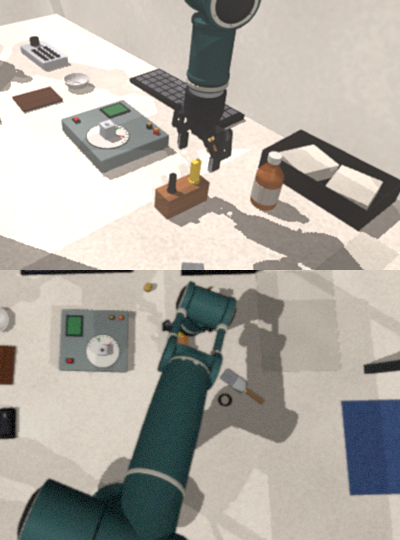

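Side crop: finger tips at full-image (383,208) and (415,230), about 11 px higher than expected for open tips. I'll partly close and check again before gripping.

Call:
drive_tool --deltas '[{"hand": 0.4,"offset": [0,0,0],"angular": [0,0,0]},{"hand": 0.4,"offset": [0,0,0],"angular": [0,0,0]},{"hand": 0.4,"offset": [0,0,0],"angular": [0,0,0]}]' --force 25

```text
time: 3.9
tool_pos: [0.5787, -0.2207, 0.0656]
tcp_rot: [0.078, 3.14, -0.0]
wrist_force: [0.7, -0.5, -0.6]
width: 0.402
```

Run:
```python
from h import *
c=shot("side");s=bot.read_state();print(s["time"],s["tool_pos"],s["width"])
cv2.imwrite("pics/g3.png",np.clip(cv2.resize(c["frame"][160:280,330:450],(600,600),interpolation=cv2.INTER_CUBIC)*1.4,0,255).astype(np.uint8))
```

```text
3.95 [ 0.57863042 -0.2206647   0.06544383] 0.3996408261654466
```

View pics/g3.png

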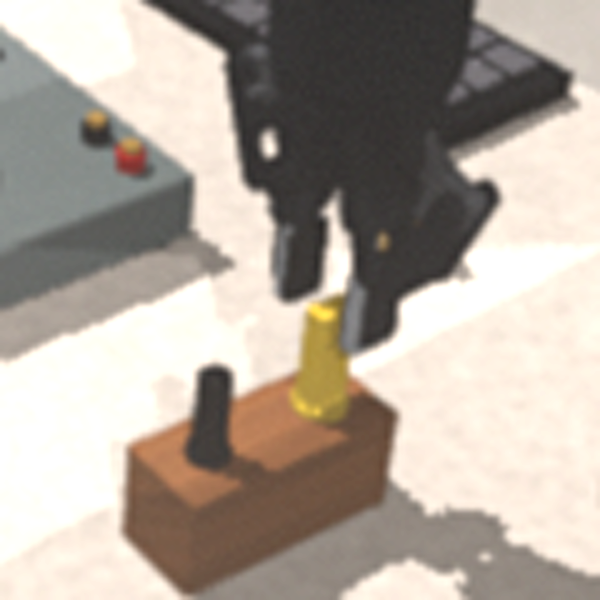

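Run:
```python
from h import *
S=shot("side")
y=np.array([.24,.97,0]);p=np.array([.162,.655,.2])
for z in(.013,.04): print([px(S,p+s*.048*y+[0,0,z]) for s in(1,-1)])
im=cv2.imread("pics/side0.png")
o=np.hstack([cv2.resize(im[0:120,40:160],(400,400),interpolation=cv2.INTER_CUBIC),cv2.resize(S["frame"][0:280,290:430],(200,400))])
cv2.imwrite("pics/g4.png",np.clip(o*1.5,0,255).astype(np.uint8))
for z in (.072,.1): print(z,px(S,[.5787,-.2207,z]),ray(S,(395.5,224.3),z))
```

```text
[array([82.86431539, 85.77678966]), array([80.15725911, 96.68125729])]
[array([79.78954569, 76.82431837]), array([76.84446823, 87.29432203])]
0.072 [393.86643811 232.90884019] [ 0.60204751 -0.2015105   0.072     ]
0.1 [395.25670058 222.51497771] [ 0.57493077 -0.2253043   0.1       ]
```

View pics/g4.png

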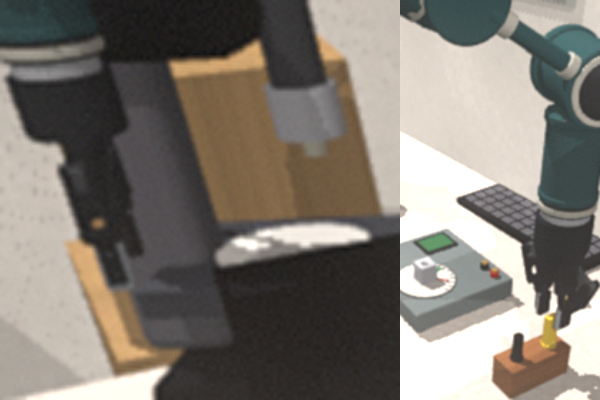

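The start picture shows the same offset: visible tips are about 27 mm higher than the state implies. I'll go down 1 cm, which is safe on either reading, and feel.

Call:
drive_tool --deltas '[{"hand": 0.4,"offset": [0,0,-0.5],"angular": [0,0,0]},{"hand": 0.4,"offset": [0,0,-1],"angular": [0,0,0]},{"hand": 0.4,"offset": [0,0,-1],"angular": [0,0,0]},{"hand": 0.4,"offset": [0,0,-1],"angular": [0,0,0]}]'

```text
time: 4.5
tool_pos: [0.5785, -0.2206, 0.0551]
tcp_rot: [-0.078, -3.14, -0.0]
wrist_force: [-0.1, -0.2, -0.5]
width: 0.4
```

Run:
```python
from h import *
c=avg("side",2);s=bot.read_state();print(s["time"],s["tool_pos"],s["width"],s["wrist_force"])
f=c["frame"]
print(f.max(2)[212:246,382:412].astype(int))
```

```text
4.6 [ 0.5787657  -0.22068448  0.0553841 ] 0.4008791090396888 [ 0.38157206  0.76623    -0.03286063]
[[192 178 112 ...  42  42  43]
 [189 178 109 ...  41  45  44]
 [186 172 107 ...  44  44  45]
 ...
 [133 133 135 ... 120 173 185]
 [134 133 134 ... 132 174 184]
 [135 135 135 ... 147 180 186]]
```

Call:
drive_tool --deltas '[{"hand": 0.4,"offset": [0,0,-0.3],"angular": [0,0,0]},{"hand": 0.4,"offset": [0,0,-0.6],"angular": [0,0,0]},{"hand": 0.4,"offset": [0,0,-0.8],"angular": [0,0,0]},{"hand": 0.4,"offset": [0,0,-0.9],"angular": [0,0,0]}]'

```text
time: 5.1
tool_pos: [0.5784, -0.2205, 0.0459]
tcp_rot: [-0.078, -3.14, -0.0]
wrist_force: [-0.3, 0.4, -0.1]
width: 0.4
```

Call:
drive_tool --deltas '[{"hand": 0.4,"offset": [0,0,-0.2],"angular": [0,0,0]},{"hand": 0.4,"offset": [0,0,-0.3],"angular": [0,0,0]},{"hand": 0.4,"offset": [0,0,-0.3],"angular": [0,0,0]}]'

```text
time: 5.48
tool_pos: [0.5786, -0.2206, 0.0432]
tcp_rot: [-0.078, -3.14, -0.0]
wrist_force: [-0.7, 0.4, 0.6]
width: 0.401
```

Run:
```python
from h import *
c=shot("side");s=bot.read_state();print(s["time"],s["tool_pos"],s["width"],s["wrist_force"])
cv2.imwrite("pics/g5.png",np.clip(cv2.resize(c["frame"][170:270,340:440],(500,500),interpolation=cv2.INTER_CUBIC)*1.4,0,255).astype(np.uint8))
```

```text
5.525 [ 0.57862061 -0.22063056  0.04325496] 0.400419455193242 [ 0.1119301  -0.31804628 -0.62474611]
```

View pics/g5.png

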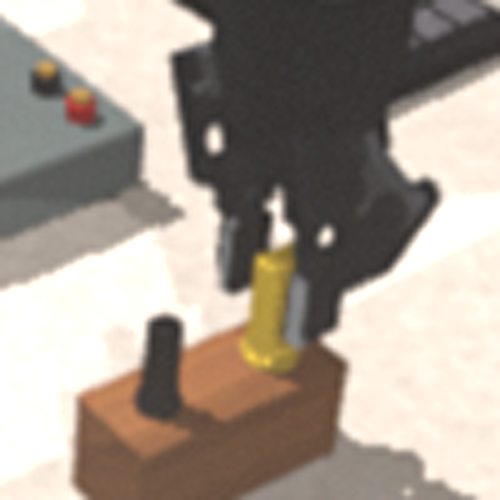

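No contact at state z 0.043, and the tips show at full-image (387,228) and (403.6,238.6), so they really are near z 0.07. That puts the pads at mid-handle, so I'll grip here.

Call:
drive_tool --deltas '[{"hand": 0,"offset": [0,0,0],"angular": [0,0,0]},{"hand": 0,"offset": [0,0,0],"angular": [0,0,0]},{"hand": 0,"offset": [0,0,0],"angular": [0,0,0]},{"hand": 0,"offset": [0,0,0],"angular": [0,0,0]},{"hand": 0,"offset": [0,0,0],"angular": [0,0,0]}]' --force 40

```text
time: 6.15
tool_pos: [0.5788, -0.2207, 0.0435]
tcp_rot: [0.078, 3.14, -0.0]
wrist_force: [-0.3, 1.0, 0.8]
width: 0.127
```

Call:
drive_tool --deltas '[{"hand": 0,"offset": [0,0,1],"angular": [0,0,0]},{"hand": 0,"offset": [0,0,3],"angular": [0,0,0]},{"hand": 0,"offset": [0,0,6],"angular": [0,0,0]},{"hand": 0,"offset": [0,0,10],"angular": [0,0,0]},{"hand": 0,"offset": [0,0,13],"angular": [0,0,0]},{"hand": 0,"offset": [0,0,13],"angular": [0,0,0]},{"hand": 0,"offset": [0,0,13],"angular": [0,0,0]}]'

```text
time: 7.02
tool_pos: [0.5783, -0.2205, 0.1733]
tcp_rot: [-0.078, -3.141, 0.0]
wrist_force: [-1.0, 0.8, -1.3]
width: 0.135
```

Run:
```python
from h import *
c=avg("side",3);s=bot.read_state();print(s["time"],s["tool_pos"],s["width"],s["wrist_force"],px(c,s["tool_pos"]+[0,0,-.032]))
np.save("s1.npy",c["frame"])
cv2.imwrite("pics/g6.png",np.clip(cv2.resize(c["frame"][120:240,340:460],(600,600),interpolation=cv2.INTER_CUBIC)*1.4,0,255).astype(np.uint8))
```

```text
7.175 [ 0.57744137 -0.2200973   0.17139512] 0.13379742204280512 [ 0.31629669 -0.22742913  0.15816083] [396.64107293 207.27293818]
```

View pics/g6.png

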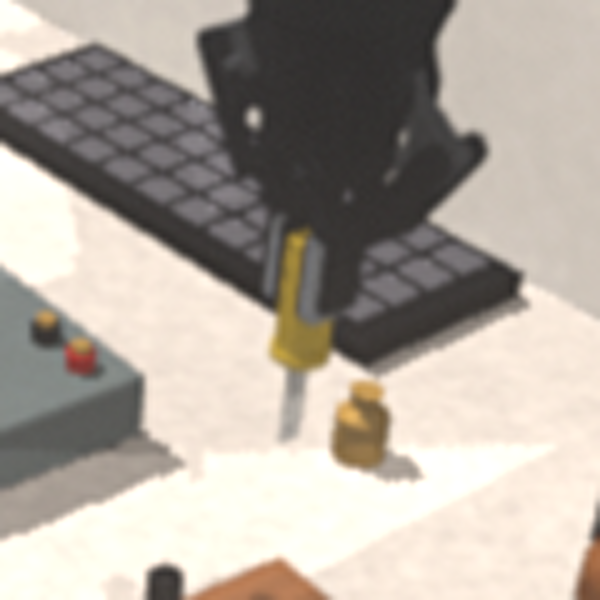

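Tool gripped and upright: flange at full-image (400,191), blade end at (398,208), against a predicted (396.6,207.3). So blade end is about TCP z − 32 mm. Next is to move above the bore, turning −42°.

Call:
drive_tool --deltas '[{"hand": 0,"offset": [-0.7,3.6,0],"angular": [0,0,-6]},{"hand": 0,"offset": [-1.6,8,0],"angular": [0,0,-14]},{"hand": 0,"offset": [-2.5,12.7,0],"angular": [0,0,-22]},{"hand": 0,"offset": [-3.4,17.5,0],"angular": [0,0,-30]},{"hand": 0,"offset": [-4.4,22,0],"angular": [0,0,-37]},{"hand": 0,"offset": [-5,25.4,0],"angular": [0,0,-42]},{"hand": 0,"offset": [-5,25.4,-2],"angular": [0,0,-42]},{"hand": 0,"offset": [-5,25.4,-4],"angular": [0,0,-42]}]'

```text
time: 8.18
tool_pos: [0.5279, 0.0341, 0.1318]
tcp_rot: [-1.196, -2.904, 0.001]
wrist_force: [-0.2, 0.2, -0.5]
width: 0.132
```

Call:
drive_tool --deltas '[{"hand": 0,"offset": [0,0,-0.9],"angular": [0,0,0]},{"hand": 0,"offset": [0,0,-0.9],"angular": [0,0,0]}]'

```text
time: 8.43
tool_pos: [0.5275, 0.0332, 0.1229]
tcp_rot: [-1.198, -2.901, 0.002]
wrist_force: [0.5, 0.7, -0.3]
width: 0.132
```

Run:
```python
from h import *
c=avg("side",3);s=bot.read_state();print(s["time"],s["tool_pos"],s["tcp_rot"],s["wrist_force"],px(c,s["tool_pos"]+[0,0,-.032]),px(c,[.5285,.0334,.081]))
cv2.imwrite("pics/g7.png",np.clip(cv2.resize(c["frame"][130:210,265:345],(640,600),interpolation=cv2.INTER_CUBIC)*1.3,0,255).astype(np.uint8))
```

```text
8.575 [0.52930153 0.03317878 0.1249847 ] [1.19863497e+00 2.90277358e+00 7.05395944e-04] [-0.09166288  0.31934484 -0.36869648] [307.24543608 179.7041523 ] [307.01969656 183.87348292]
```

View pics/g7.png

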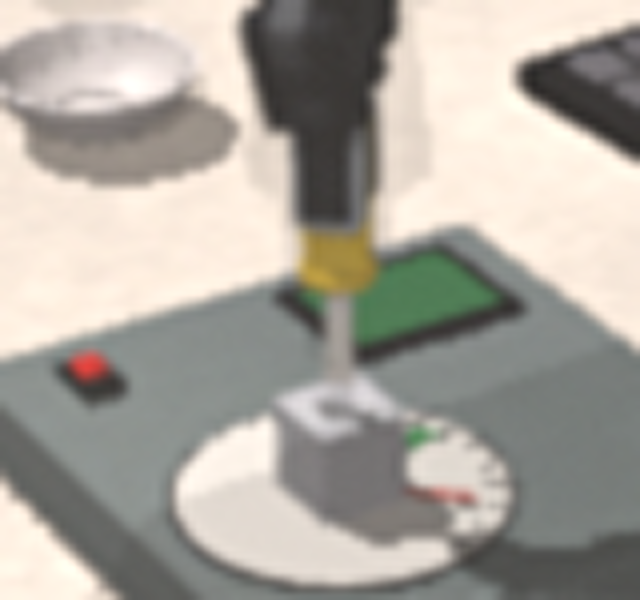

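Blade end at full-image (307.6,181.3), bore at (306.9,184.3), lined up column-wise. Next I'll lower it slowly and feel.

Call:
drive_tool --deltas '[{"hand": 0,"offset": [0,0,-0.5],"angular": [0,0,0]},{"hand": 0,"offset": [0,0,-0.9],"angular": [0,0,0]},{"hand": 0,"offset": [0,0,-1.2],"angular": [0,0,0]},{"hand": 0,"offset": [0,0,-1.4],"angular": [0,0,0]},{"hand": 0,"offset": [0,0,-1.4],"angular": [0,0,0]}]'

```text
time: 9.2
tool_pos: [0.5284, 0.0334, 0.11]
tcp_rot: [-1.198, -2.904, 0.0]
wrist_force: [0.4, -0.7, 0.5]
width: 0.13
```

Call:
drive_tool --deltas '[{"hand": 0,"offset": [0,0,-0.15],"angular": [0,0,0]},{"hand": 0,"offset": [0,0,-0.3],"angular": [0,0,0]},{"hand": 0,"offset": [0,0,-0.3],"angular": [0,0,0]}]'

```text
time: 9.57
tool_pos: [0.5285, 0.0334, 0.1072]
tcp_rot: [-1.198, -2.904, 0.0]
wrist_force: [0.3, -0.2, -0.1]
width: 0.134
```

Call:
drive_tool --deltas '[{"hand": 0,"offset": [0,0,-0.1],"angular": [0,0,0]},{"hand": 0,"offset": [0,0,-0.2],"angular": [0,0,0]},{"hand": 0,"offset": [0,0,-0.2],"angular": [0,0,0]}]'

```text
time: 9.95
tool_pos: [0.5285, 0.0334, 0.1052]
tcp_rot: [-1.199, -2.904, 0.0]
wrist_force: [-0.3, 0.5, -0.7]
width: 0.132
```

Call:
drive_tool --deltas '[{"hand": 0,"offset": [0,0,-0.1],"angular": [0,0,0]},{"hand": 0,"offset": [0,0,-0.2],"angular": [0,0,0]},{"hand": 0,"offset": [0,0,-0.2],"angular": [0,0,0]}]'

```text
time: 10.32
tool_pos: [0.5286, 0.0334, 0.1032]
tcp_rot: [-1.199, -2.904, -0.0]
wrist_force: [-0.2, 0.5, 0.3]
width: 0.133
```

Call:
drive_tool --deltas '[{"hand": 0,"offset": [0,0,-0.1],"angular": [0,0,0]},{"hand": 0,"offset": [0,0,-0.2],"angular": [0,0,0]},{"hand": 0,"offset": [0,0,-0.2],"angular": [0,0,0]}]'

```text
time: 10.7
tool_pos: [0.5286, 0.0334, 0.1012]
tcp_rot: [-1.199, -2.904, -0.0]
wrist_force: [0.7, 0.6, 0.3]
width: 0.134
```

Call:
drive_tool --deltas '[{"hand": 0,"offset": [0,0,-0.1],"angular": [0,0,0]},{"hand": 0,"offset": [0,0,-0.2],"angular": [0,0,0]},{"hand": 0,"offset": [0,0,-0.2],"angular": [0,0,0]}]'

```text
time: 11.08
tool_pos: [0.5286, 0.0334, 0.0992]
tcp_rot: [-1.199, -2.904, -0.0]
wrist_force: [0.7, 1.2, -1.0]
width: 0.131
```

Call:
drive_tool --deltas '[{"hand": 0,"offset": [0,0,-0.1],"angular": [0,0,0]},{"hand": 0,"offset": [0,0,-0.2],"angular": [0,0,0]},{"hand": 0,"offset": [0,0,-0.2],"angular": [0,0,0]}]'

```text
time: 11.45
tool_pos: [0.5286, 0.0334, 0.0972]
tcp_rot: [-1.198, -2.904, -0.0]
wrist_force: [0.4, 0.4, -0.7]
width: 0.135
```

Call:
drive_tool --deltas '[{"hand": 0,"offset": [0,0,-0.1],"angular": [0,0,0]},{"hand": 0,"offset": [0,0,-0.2],"angular": [0,0,0]},{"hand": 0,"offset": [0,0,-0.2],"angular": [0,0,0]}]'

```text
time: 11.82
tool_pos: [0.5286, 0.0334, 0.0952]
tcp_rot: [-1.199, -2.904, -0.0]
wrist_force: [0.4, 1.2, -0.9]
width: 0.132
```

Call:
drive_tool --deltas '[{"hand": 0,"offset": [0,0,-0.1],"angular": [0,0,0]},{"hand": 0,"offset": [0,0,-0.15],"angular": [0,0,0]},{"hand": 0,"offset": [0,0,-0.15],"angular": [0,0,0]}]'

```text
time: 12.2
tool_pos: [0.5286, 0.0334, 0.0938]
tcp_rot: [-1.199, -2.904, -0.0]
wrist_force: [0.2, 0.7, -0.0]
width: 0.134
```

Call:
drive_tool --deltas '[{"hand": 0,"offset": [0,0,-0.1],"angular": [0,0,0]},{"hand": 0,"offset": [0,0,-0.15],"angular": [0,0,0]},{"hand": 0,"offset": [0,0,-0.15],"angular": [0,0,0]}]'

```text
time: 12.58
tool_pos: [0.5288, 0.0334, 0.0925]
tcp_rot: [1.198, 2.904, 0.0]
wrist_force: [-0.9, 0.9, 3.2]
width: 0.134
```

Call:
drive_tool --deltas '[{"hand": 0,"offset": [0,0,-0.05],"angular": [0,0,0]},{"hand": 0,"offset": [0,0,-0.05],"angular": [0,0,0]}]'

```text
time: 12.82
tool_pos: [0.5288, 0.0334, 0.0919]
tcp_rot: [1.198, 2.904, 0.0]
wrist_force: [0.1, 0.4, 2.3]
width: 0.134
```

Run:
```python
from h import *
T=avg("top",2);s=bot.read_state();print(s["time"],s["tool_pos"],s["wrist_force"],s["torque"])
f=T["frame"];print(px(T,[.5295,.0335,.05]))
S=avg("side",4);f=S["frame"];b,g,r=[f[...,i] for i in range(3)]
for n,sc in(("needle",r-np.maximum(g,b)),("band",g-np.maximum(r,b))):
    m=(sc>.4*sc[box(f.shape,290,165,335,215)].max())&box(f.shape,290,178,335,215);ys,xs=np.nonzero(m)
    u=cen(m,sc);p=ray(S,u,.049)[:2]-[.5275,.0330];print(n,m.sum(),u,p,np.arctan2(p[1],p[0]),np.hypot(*p))
```

```text
12.925 [0.52878311 0.03338301 0.09195144] [-0.34154927  1.168306    3.13891418] [ 0.195833    0.08831323 -0.04571535]
[302.2491043  210.91975885]
needle 28 [315.52982955 189.42507102] [0.03126066 0.00740878] 0.23270662741790724 0.03212660895287696
band 7 [316.81353591 187.70165746] [0.03854193 0.01204558] 0.3029139088652902 0.04038039714369378
```

```bash
cat >> h.py <<'E'
def sdial(S,c=(.5275,.033)):
    f=S["frame"].astype(float); b,g,r=[f[...,i] for i in range(3)]; yy,xx=np.mgrid[:400,:640]
    d=np.einsum('ij,hwj->hwi',S["R"].T@np.linalg.inv(S["mtx"]),np.dstack([xx,yy,np.ones_like(xx)])); o=-S["R"].T@S["t"]
    P=(o+d*((.049-o[2])/d[...,2])[...,None])[...,:2]-np.array(c); R=np.hypot(P[...,0],P[...,1]); A=np.arctan2(P[...,1],P[...,0])
    ann=(R>.022)&(R<.046); out={}
    for n,sc in(("needle",np.where(r>1.25*g,r-np.maximum(g,1.0*b),0)),("band",np.where(g>1.12*r,g-np.maximum(r,b),0))):
        m=ann&(sc>.4*sc[ann].max()); w=sc[m]; p=(P[m]*w[:,None]).sum(0)/max(w.sum(),1e-9)
        out[n]=[round(float(x),3) for x in(np.arctan2(p[1],p[0]),np.hypot(*p),A[m].min() if m.any() else 0,A[m].max() if m.any() else 0,m.sum(),sc[ann].max())]
    return out
E
python3 - <<'E'
from h import *
S=avg("side",2); print(sdial(S)); print("T now",dial(avg("top",1),None,np.array([.5298,.0335])))
S["frame"]=np.load("m0.npz")["S"]; print("start",sdial(S))
E
```

```text
{'needle': [-0.726, 0.033, -0.816, -0.65, 11.0, 42.0], 'band': [0.303, 0.04, 0.223, 0.391, 7.0, 35.0]}Traceback (most recent call last):
  File "<stdin>", line 2, in <module>
  File "h.py", line 23, in dial
    P=np.array([ray(c,(x,y),.049)[:2] for x,y in zip(xs,ys)])-cxy; w=s[m]
      ~~~~~~~~~~~~~~~~~~~~~~~~~~~~~~~~~~~~~~~~~~~~~~~~~~~~~~~^~~~
ValueError: operands could not be broadcast together with shapes (0,) (2,)
```

Call:
drive_tool --deltas '[{"hand": 0,"offset": [0,0,0],"angular": [0,0,5]},{"hand": 0,"offset": [0,0,0],"angular": [0,0,10]},{"hand": 0,"offset": [0,0,0],"angular": [0,0,15]},{"hand": 0,"offset": [0,0,0],"angular": [0,0,20]},{"hand": 0,"offset": [0,0,0],"angular": [0,0,20]}]'

```text
time: 13.9
tool_pos: [0.5287, 0.0334, 0.0917]
tcp_rot: [0.677, 3.068, 0.0]
wrist_force: [0.1, 2.3, 2.3]
width: 0.132
```

Run:
```python
from h import *
S=avg("side",2); print(sdial(S)); s=bot.read_state();print(s["time"],s["tool_pos"],s["wrist_force"],s["torque"])
```

```text
{'needle': [-0.725, 0.033, -0.816, -0.65, 11.0, 41.5], 'band': [0.303, 0.04, 0.223, 0.391, 7.0, 35.0]}
14.0 [0.52870562 0.03339954 0.09177216] [-0.49476005  1.48608836  2.92261969] [ 0.29627104 -0.08937337  0.00414666]
```

The needle did not move while the blade turned 20°, so the blade rests on the core top, out of the slot. A side force of about 1.3 N in y suggests it's off-centre, so I'll lift slightly, turn back, and feel for the walls.

Call:
drive_tool --deltas '[{"hand": 0,"offset": [0,0,0.2],"angular": [0,0,0]},{"hand": 0,"offset": [0,0,0.35],"angular": [0,0,-7]},{"hand": 0,"offset": [0,0,0.35],"angular": [0,0,-14]},{"hand": 0,"offset": [0,0,0.35],"angular": [0,0,-20]},{"hand": 0,"offset": [0,0,0.35],"angular": [0,0,-20]}]'

```text
time: 14.62
tool_pos: [0.5285, 0.0334, 0.0949]
tcp_rot: [-1.197, -2.904, 0.0]
wrist_force: [2.2, 2.2, -1.0]
width: 0.132
```

Call:
drive_tool --deltas '[{"hand": 0,"offset": [0.1,0.1,0],"angular": [0,0,0]},{"hand": 0,"offset": [0.1,0.1,0],"angular": [0,0,0]}]'

```text
time: 14.88
tool_pos: [0.5291, 0.0342, 0.0949]
tcp_rot: [-1.197, -2.904, 0.001]
wrist_force: [0.4, 0.3, -0.7]
width: 0.135
```

Call:
drive_tool --deltas '[{"hand": 0,"offset": [0.05,0.05,0],"angular": [0,0,0]},{"hand": 0,"offset": [0.05,0.05,0],"angular": [0,0,0]}]'

```text
time: 15.12
tool_pos: [0.53, 0.0348, 0.0952]
tcp_rot: [-1.198, -2.904, 0.0]
wrist_force: [0.1, -0.3, -0.0]
width: 0.129
```

Call:
drive_tool --deltas '[{"hand": 0,"offset": [0.05,0.05,0],"angular": [0,0,0]},{"hand": 0,"offset": [0.05,0.05,0],"angular": [0,0,0]}]'

```text
time: 15.38
tool_pos: [0.5307, 0.0354, 0.0953]
tcp_rot: [1.198, 2.904, -0.0]
wrist_force: [-1.0, -0.3, -0.3]
width: 0.137
```

Call:
drive_tool --deltas '[{"hand": 0,"offset": [0.05,0.05,0],"angular": [0,0,0]},{"hand": 0,"offset": [0.05,0.05,0],"angular": [0,0,0]}]'

```text
time: 15.62
tool_pos: [0.5311, 0.0359, 0.0953]
tcp_rot: [-1.198, -2.904, 0.0]
wrist_force: [-0.5, -0.7, -0.1]
width: 0.133
```

Call:
drive_tool --deltas '[{"hand": 0,"offset": [0.05,0.05,0],"angular": [0,0,0]},{"hand": 0,"offset": [0.05,0.05,0],"angular": [0,0,0]}]'

```text
time: 15.88
tool_pos: [0.5312, 0.0361, 0.0952]
tcp_rot: [-1.198, -2.903, 0.001]
wrist_force: [-1.8, -2.4, 0.9]
width: 0.135
```

Call:
drive_tool --deltas '[{"hand": 0,"offset": [0.05,0.05,0],"angular": [0,0,0]},{"hand": 0,"offset": [0.05,0.05,0],"angular": [0,0,0]}]'

```text
time: 16.12
tool_pos: [0.5313, 0.0364, 0.095]
tcp_rot: [-1.198, -2.903, 0.002]
wrist_force: [-3.0, -3.6, 1.6]
width: 0.129
```

Call:
drive_tool --deltas '[{"hand": 0,"offset": [-0.1,-0.3,0],"angular": [0,0,0]},{"hand": 0,"offset": [-0.1,-0.3,0],"angular": [0,0,0]}]'

```text
time: 16.38
tool_pos: [0.5311, 0.0345, 0.0952]
tcp_rot: [-1.199, -2.903, -0.002]
wrist_force: [-1.6, 1.5, -0.7]
width: 0.134
```

Call:
drive_tool --deltas '[{"hand": 0,"offset": [0.05,-0.05,0],"angular": [0,0,0]},{"hand": 0,"offset": [0.05,-0.05,0],"angular": [0,0,0]}]'

```text
time: 16.62
tool_pos: [0.5312, 0.0342, 0.0951]
tcp_rot: [-1.198, -2.903, -0.002]
wrist_force: [-2.6, 3.4, -1.4]
width: 0.135
```

Call:
drive_tool --deltas '[{"hand": 0,"offset": [-0.2,0.2,0],"angular": [0,0,0]},{"hand": 0,"offset": [-0.2,0.2,0],"angular": [0,0,0]},{"hand": 0,"offset": [-0.2,0.2,0],"angular": [0,0,0]}]'

```text
time: 17.0
tool_pos: [0.5304, 0.035, 0.0957]
tcp_rot: [1.198, 2.902, 0.0]
wrist_force: [-0.5, -0.0, -0.7]
width: 0.134
```

Call:
drive_tool --deltas '[{"hand": 0,"offset": [-0.05,0.05,0],"angular": [0,0,0]},{"hand": 0,"offset": [-0.05,0.05,0],"angular": [0,0,0]}]'

```text
time: 17.25
tool_pos: [0.5293, 0.0357, 0.0954]
tcp_rot: [1.198, 2.904, -0.0]
wrist_force: [-0.5, -0.2, -0.6]
width: 0.131
```

Call:
drive_tool --deltas '[{"hand": 0,"offset": [-0.05,0.05,0],"angular": [0,0,0]},{"hand": 0,"offset": [-0.05,0.05,0],"angular": [0,0,0]}]'

```text
time: 17.5
tool_pos: [0.5286, 0.0364, 0.0953]
tcp_rot: [-1.198, -2.904, 0.0]
wrist_force: [0.0, 0.7, -1.4]
width: 0.132
```

Call:
drive_tool --deltas '[{"hand": 0,"offset": [-0.05,0.05,0],"angular": [0,0,0]},{"hand": 0,"offset": [-0.05,0.05,0],"angular": [0,0,0]}]'

```text
time: 17.75
tool_pos: [0.5284, 0.0366, 0.0953]
tcp_rot: [1.198, 2.903, -0.0]
wrist_force: [1.6, -1.0, -0.6]
width: 0.131
```

Walls felt symmetrically, so the bore centre in robot coordinates is (0.5295, 0.0354). Centring and lowering again.

Call:
drive_tool --deltas '[{"hand": 0,"offset": [0.15,-0.15,0],"angular": [0,0,0]},{"hand": 0,"offset": [0.15,-0.15,-0.1],"angular": [0,0,0]},{"hand": 0,"offset": [0.15,-0.15,-0.2],"angular": [0,0,0]},{"hand": 0,"offset": [0.15,-0.15,-0.3],"angular": [0,0,0]},{"hand": 0,"offset": [0.15,-0.15,-0.3],"angular": [0,0,0]}]'

```text
time: 18.38
tool_pos: [0.5295, 0.0354, 0.0921]
tcp_rot: [-1.198, -2.904, 0.0]
wrist_force: [-0.0, -0.1, -0.6]
width: 0.132
```

Call:
drive_tool --deltas '[{"hand": 0,"offset": [0,0,-0.05],"angular": [0,0,0]},{"hand": 0,"offset": [0,0,-0.1],"angular": [0,0,0]},{"hand": 0,"offset": [0,0,-0.1],"angular": [0,0,0]}]'

```text
time: 18.75
tool_pos: [0.5296, 0.0354, 0.0912]
tcp_rot: [-1.199, -2.904, 0.0]
wrist_force: [1.7, 0.2, 0.2]
width: 0.134
```

Call:
drive_tool --deltas '[{"hand": 0,"offset": [0,0,-0.05],"angular": [0,0,0]},{"hand": 0,"offset": [0,0,-0.1],"angular": [0,0,0]},{"hand": 0,"offset": [0,0,-0.1],"angular": [0,0,0]}]'

```text
time: 19.12
tool_pos: [0.5297, 0.0354, 0.0903]
tcp_rot: [1.199, 2.904, 0.0]
wrist_force: [-0.6, -0.4, -0.4]
width: 0.134
```

Call:
drive_tool --deltas '[{"hand": 0,"offset": [0,0,-0.05],"angular": [0,0,0]},{"hand": 0,"offset": [0,0,-0.05],"angular": [0,0,0]}]'

```text
time: 19.38
tool_pos: [0.5297, 0.0353, 0.0899]
tcp_rot: [1.198, 2.904, 0.0]
wrist_force: [-1.0, 0.3, 1.6]
width: 0.132
```

Call:
drive_tool --deltas '[{"hand": 0,"offset": [0,0,-0.05],"angular": [0,0,0]},{"hand": 0,"offset": [0,0,-0.05],"angular": [0,0,5]},{"hand": 0,"offset": [0,0,-0.05],"angular": [0,0,10]},{"hand": 0,"offset": [0,0,-0.05],"angular": [0,0,15]},{"hand": 0,"offset": [0,0,-0.05],"angular": [0,0,20]},{"hand": 0,"offset": [0,0,-0.05],"angular": [0,0,20]}]'

```text
time: 20.12
tool_pos: [0.5298, 0.0352, 0.0894]
tcp_rot: [0.677, 3.067, -0.0]
wrist_force: [0.6, -0.5, 1.5]
width: 0.14
```

Run:
```python
from h import *
S=avg("side",2); print(sdial(S)); s=bot.read_state();print(s["time"],s["tool_pos"],s["wrist_force"],s["torque"])
```

```text
{'needle': [-0.652, 0.034, -0.662, -0.647, 7.0, 47.0], 'band': [0.303, 0.04, 0.223, 0.391, 7.0, 33.5]}
20.225 [0.52977879 0.03518718 0.08942388] [-0.73243407 -0.86080101  1.5915264 ] [-0.29534209  0.11591706 -0.03567347]
```

Call:
drive_tool --deltas '[{"hand": 0,"offset": [0,0,0],"angular": [0,0,5]},{"hand": 0,"offset": [0,0,0],"angular": [0,0,10]},{"hand": 0,"offset": [0,0,0],"angular": [0,0,15]},{"hand": 0,"offset": [0,0,0],"angular": [0,0,20]},{"hand": 0,"offset": [0,0,0],"angular": [0,0,20]}]'

```text
time: 20.85
tool_pos: [0.5298, 0.0353, 0.0894]
tcp_rot: [0.136, 3.138, 0.0]
wrist_force: [-0.1, -1.2, 1.3]
width: 0.131
```

Run:
```python
from h import *
S=avg("side",2); print(sdial(S)); s=bot.read_state();print(s["time"],s["tool_pos"],s["wrist_force"],s["torque"],s["width"])
```

```text
{'needle': [-0.279, 0.034, -0.341, -0.197, 8.0, 42.0], 'band': [0.303, 0.04, 0.223, 0.391, 7.0, 34.5]}
20.95 [0.52978011 0.03537429 0.08936047] [-0.42411589 -0.80283917  2.42119055] [-0.1524656   0.04663519 -0.00451075] 0.13295887027100317
```

The core turns with the blade now. About 0.58 rad is left, so I'll turn 30° and check.

Call:
drive_tool --deltas '[{"hand": 0,"offset": [0,0,0],"angular": [0,0,5]},{"hand": 0,"offset": [0,0,0],"angular": [0,0,10]},{"hand": 0,"offset": [0,0,0],"angular": [0,0,15]},{"hand": 0,"offset": [0,0,0],"angular": [0,0,20]},{"hand": 0,"offset": [0,0,0],"angular": [0,0,25]},{"hand": 0,"offset": [0,0,0],"angular": [0,0,30]},{"hand": 0,"offset": [0,0,0],"angular": [0,0,30]}]'

```text
time: 21.82
tool_pos: [0.5297, 0.0355, 0.0893]
tcp_rot: [-0.68, 3.067, 0.0]
wrist_force: [0.4, 0.3, 1.4]
width: 0.135
```

Run:
```python
from h import *
S=avg("side",3); print(sdial(S)); s=bot.read_state();print(s["time"],s["tool_pos"],s["wrist_force"],s["q"][5])
f=S["frame"]; cv2.imwrite("pics/g8.png",np.clip(cv2.resize(f[165:215,285:335],(600,600),interpolation=cv2.INTER_CUBIC)*1.4,0,255).astype(np.uint8))
```

```text
{'needle': [0.187, 0.04, 0.141, 0.223, 4.0, 48.333], 'band': [0.357, 0.041, 0.325, 0.391, 3.0, 22.667]}
21.975 [0.52968029 0.03550966 0.08930342] [-0.71634444  0.48722259  1.44953238] -1.9880756779376603
```

View pics/g8.png

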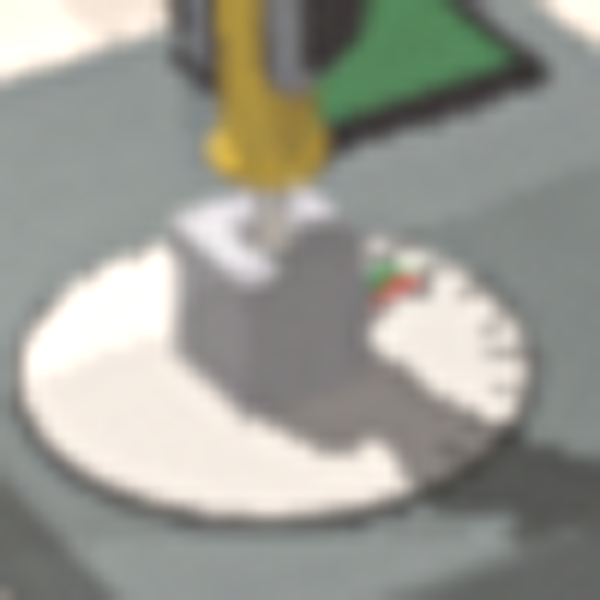

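Needle (at about (318,189)) now overlaps the near edge of the green band (317,187). One more 5°, then withdraw straight up and check from both cameras.

Call:
drive_tool --deltas '[{"hand": 0,"offset": [0,0,0],"angular": [0,0,3]},{"hand": 0,"offset": [0,0,0],"angular": [0,0,5]},{"hand": 0,"offset": [0,0,0],"angular": [0,0,5]}]'

```text
time: 22.35
tool_pos: [0.5296, 0.0355, 0.0893]
tcp_rot: [-0.816, 3.034, 0.0]
wrist_force: [-0.5, 1.0, 1.5]
width: 0.128
```

Run:
```python
from h import *
S=avg("side",3); print(sdial(S)); s=bot.read_state();print(s["time"],s["tool_pos"],s["wrist_force"],s["q"][5])
f=S["frame"].astype(int); print((f[185:194,312:324,2]-f[185:194,312:324,1]))
```

```text
{'needle': [0.303, 0.043, 0.272, 0.34, 3.0, 29.0], 'band': [0.0, 0.0, 0.0, 0.0, 0.0, 0.0]}
22.5 [0.5296479  0.03546092 0.08929167] [-1.63193207  1.15960143  2.2442539 ] -2.076521574272249
[[ 2  2  3  3  4  3  2  1 -1 -2 -4 -4]
 [ 2  3  3  1  0 10 14  5  2  0 -2 -3]
 [ 2  3  2 -4 -4 27 29  2  0  4  5  2]
 [ 2  3  1 -3 10 26 11 -6  0  5  6  6]
 [ 2  1  2  1  7  5  1  3  4  7  6  5]
 [ 2  2  3  2  2  4  5  6  6  6  6  5]
 [ 2  2  3  2  6  6  6  5  7  6  7  5]
 [ 2  3  2  3  6  7  6  7  6  6  6  6]
 [ 2  2  1  3  5  5  6  5  5  6  5  5]]
```

Call:
drive_tool --deltas '[{"hand": 0,"offset": [0,0,0],"angular": [0,0,-4]},{"hand": 0,"offset": [0,0,0.4],"angular": [0,0,-4]},{"hand": 0,"offset": [0,0,1],"angular": [0,0,-4]},{"hand": 0,"offset": [0,0,2],"angular": [0,0,-4]},{"hand": 0,"offset": [0,0,4],"angular": [0,0,-4]},{"hand": 0,"offset": [0,0,7],"angular": [0,0,-4]},{"hand": 0,"offset": [0,0,8.4],"angular": [0,0,-4]},{"hand": 0,"offset": [0,0,8.4],"angular": [0,0,-4]}]'

```text
time: 23.5
tool_pos: [0.5307, 0.0353, 0.1749]
tcp_rot: [-0.71, 3.057, -0.001]
wrist_force: [-0.3, 0.1, -0.6]
width: 0.134
```

Run:
```python
from h import *
S=avg("side",3); print(sdial(S)); s=bot.read_state();print(s["time"],s["tool_pos"],s["tcp_rot"],s["wrist_force"],s["q"][5])
```

```text
{'needle': [0.308, 0.041, 0.272, 0.34, 2.0, 26.667], 'band': [0.0, 0.0, 0.0, 0.0, 0.0, 0.0]}
23.65 [0.5286862  0.03534173 0.17199376] [ 7.10273835e-01 -3.05813404e+00 -6.24163058e-04] [-0.451603    0.28608576  0.31210903] -2.0074387144020807
```

Call:
drive_tool --deltas '[{"hand": 0,"offset": [0.6,-3,0],"angular": [0,0,-4]},{"hand": 0,"offset": [1.5,-8,0],"angular": [0,0,-10]},{"hand": 0,"offset": [2.5,-13,0],"angular": [0,0,-16]},{"hand": 0,"offset": [3.4,-17.5,0],"angular": [0,0,-22]},{"hand": 0,"offset": [4.3,-22,0],"angular": [0,0,-27]},{"hand": 0,"offset": [4.95,-25.6,0],"angular": [0,0,-29]},{"hand": 0,"offset": [4.95,-25.6,0],"angular": [0,0,-29]},{"hand": 0,"offset": [4.95,-25.6,0],"angular": [0,0,-29]}]'

```text
time: 24.65
tool_pos: [0.5782, -0.2199, 0.1718]
tcp_rot: [-0.078, -3.138, -0.002]
wrist_force: [-0.9, 0.5, 0.4]
width: 0.136
```

Run:
```python
from h import *
T=avg("top",4); print(dial(T,None,np.array([.5298,.0335])))
S=avg("side",3); print(sdial(S)); s=bot.read_state();print(s["time"],s["tool_pos"],s["tcp_rot"],s["wrist_force"],s["q"][5])
f=T["frame"].astype(int)[193:206,292:312]; print(f[...,2]-f[...,1])
```

```text
{'needle': (np.float64(0.241), np.float64(0.0283), np.int64(9)), 'band': (np.float64(0.35), np.float64(0.038), np.int64(1))}
{'needle': [0.309, 0.041, 0.272, 0.34, 2.0, 27.333], 'band': [0.0, 0.0, 0.0, 0.0, 0.0, 0.0]}
25.0 [ 0.57920238 -0.21983226  0.17346005] [ 7.63615755e-02  3.14042619e+00 -3.03543605e-05] [-0.0701768  -0.73939887 -0.06282542] -1.9251953727393758
[[ -7  -6  -6  -4  -3  -5  -5  -5  -4  -6  -4  -5  -4  -4  -3  -4  -5  -4
   -5  -5]
 [ -5  -6  -4  -5  -4  -3  -4   0  -1   0   0   0   0   0  -1  -1  -4  -3
   -4  -4]
 [ -5  -5  -4  -3  -1   1   1   3   3   2   3   3   2   3   1   1   0  -1
   -3  -5]
 [ -5  -3   1   2   1   3   2   1   3   2   3   2   3   3   3   2   3   2
    0  -2]
 [ -1   1   3   4   2  -1  -3  -2   2   3   3   3   3   3   3   3   3   3
    3   2]
 [  1   4   4   4  -1  -7  -8   0   3   4   3   3   4   4   3   4   4   3
    3   3]
 [  2   4   3   2  -1 -11 -10   9   9   5   3   4   3   4   4   3   5   2
    3   4]
 [  3   2   3   3   0  -9 -14   9  13   5   4   3   4   4   3   3   2   3
    3   3]
 [  4   2   3   4   1  -4  -7  11  18   7   4   2   3   3   4   4   3   4
    3   3]
 [  3   5   3   4   2   1   3  17  25  11   5   2   3   3   3   3   3   3
    4   4]
 [  3   2   2   3   2   3   5  15  27  16   4   4   2   3   3   3   3   4
    3   3]
 [  2   3   3   3   4   3   4   8  15  13   5   4   2   2   3   2   3   2
    2   2]
 [  2   2   3   2   3   2   3   2   6   5   3   1   1   3   2   2   1   2
    3   2]]
```

Run:
```python
from h import *
np.set_printoptions(precision=3,suppress=True,linewidth=170)
T=avg("top",6); z=np.load("m0.npz")["T"]
f=T["frame"]
print((f[196:206,294:305,2]-f[196:206,294:305,1]).round().astype(int)); print((z[196:206,294:305,2]-z[196:206,294:305,1]).round().astype(int))
# amount of red/green each row; angles by row
gz=np.clip(z[...,1]-z[...,2]-1,0,None); m=box(f.shape,294,195,304,204)&(gz>2); ub=cen(m,gz)
rn=np.clip(f[...,2]-f[...,1]-4,0,None)
for z0,z1 in((.049,.049),(.050,.047)):
  for C in((.5298,.0335),(.5295,.0343)):
    pb=ray(T,ub,z1)[:2]-C; ang=[]
    for y in(201,202,203,204):
        w=rn[y,297:304]; x=(w*np.arange(297,304)).sum()/w.sum(); p=ray(T,(x,y),z0)[:2]-C; ang.append(np.arctan2(p[1],p[0]))
    print(z0,C,"band",np.arctan2(pb[1],pb[0]),"needle",np.array(ang))
```

```text
[[  0   1   2   2   2   1   3   3   3   3   3]
 [  2   2   2   0  -2  -3   2   2   3   4   4]
 [  4   3  -2  -8  -8   0   2   3   4   3   3]
 [  4   2  -2 -12  -9   8  10   5   4   3   3]
 [  3   3   0  -9 -14   8  12   6   3   3   3]
 [  4   3   2  -4  -7  12  19   8   3   4   4]
 [  2   3   3   2   3  16  26  12   5   4   3]
 [  3   3   3   3   6  15  26  16   5   3   3]
 [  3   2   2   3   4   8  15  14   5   3   2]
 [  3   2   3   2   2   3   6   5   2   2   2]]
[[ -1   2   2   2   1   1   2   3   2   3   3]
 [  2   2   2  -2  -5  -5   0   3   4   3   3]
 [  3   2  -3 -10 -16 -13  -4   2   2   3   5]
 [  3   2  -1 -12 -28 -21  -6   2   2   3   3]
 [  3   2   0 -10 -24 -22  -6   2   3   3   4]
 [  3   3   2  -5 -12 -11  -3   3   3   3   3]
 [  2   4   2   0  -1   0   1   2   4   4   4]
 [  3   3   4   3   2   3   4   3   3   3   3]
 [  4   4   2   3   2   3   2   3   3   2   2]
 [  3   2   3   2   2   2   1   2   1   3   2]]
0.049 (0.5298, 0.0335) band 0.3050868340919582 needle [0.218 0.234 0.259 0.255]
0.049 (0.5295, 0.0343) band 0.283693190687242 needle [0.192 0.205 0.227 0.219]
0.05 (0.5298, 0.0335) band 0.3051282130345948 needle [0.218 0.234 0.259 0.255]
0.05 (0.5295, 0.0343) band 0.2838955544573837 needle [0.192 0.205 0.227 0.218]
```

Needle is inside the band but about 0.05–0.08 rad short of the middle, and the edge is at 0.10. That margin is thin, so I'll go back for another 4°.

Call:
drive_tool --deltas '[{"hand": 0,"offset": [-0.6,3,0],"angular": [0,0,4]},{"hand": 0,"offset": [-1.5,8,0],"angular": [0,0,10]},{"hand": 0,"offset": [-2.5,13,0],"angular": [0,0,16]},{"hand": 0,"offset": [-3.4,17.5,0],"angular": [0,0,22]},{"hand": 0,"offset": [-4.3,22,0],"angular": [0,0,27]},{"hand": 0,"offset": [-4.95,25.6,0],"angular": [0,0,29]},{"hand": 0,"offset": [-4.95,25.6,0],"angular": [0,0,29]},{"hand": 0,"offset": [-4.95,25.6,-2],"angular": [0,0,29]}]'

```text
time: 26.3
tool_pos: [0.5316, 0.0353, 0.1552]
tcp_rot: [-0.711, 3.055, -0.002]
wrist_force: [0.5, -0.5, -0.7]
width: 0.129
```

Call:
drive_tool --deltas '[{"hand": 0,"offset": [0,0,-2.5],"angular": [0,0,0]},{"hand": 0,"offset": [0,0,-3.5],"angular": [0,0,0]},{"hand": 0,"offset": [0,0,-4.3],"angular": [0,0,0]},{"hand": 0,"offset": [0,0,-4.8],"angular": [0,0,0]},{"hand": 0,"offset": [0,0,-5.2],"angular": [0,0,0]},{"hand": 0,"offset": [0,0,-5.5],"angular": [0,0,0]},{"hand": 0,"offset": [0,0,-5.7],"angular": [0,0,0]},{"hand": 0,"offset": [0,0,-5.7],"angular": [0,0,0]}]'

```text
time: 27.3
tool_pos: [0.5296, 0.0354, 0.0963]
tcp_rot: [0.711, -3.06, 0.0]
wrist_force: [-0.3, 0.8, -0.5]
width: 0.125
```

Call:
drive_tool --deltas '[{"hand": 0,"offset": [0,0,-0.15],"angular": [0,0,0]},{"hand": 0,"offset": [0,0,-0.3],"angular": [0,0,0]},{"hand": 0,"offset": [0,0,-0.4],"angular": [0,0,0]},{"hand": 0,"offset": [0,0,-0.4],"angular": [0,0,0]}]'

```text
time: 27.8
tool_pos: [0.5295, 0.0354, 0.0921]
tcp_rot: [0.711, -3.06, -0.0]
wrist_force: [0.8, 0.5, -0.0]
width: 0.135
```

Call:
drive_tool --deltas '[{"hand": 0,"offset": [0,0,-0.1],"angular": [0,0,0]},{"hand": 0,"offset": [0,0,-0.2],"angular": [0,0,0]},{"hand": 0,"offset": [0,0,-0.2],"angular": [0,0,0]}]'

```text
time: 28.18
tool_pos: [0.5297, 0.0354, 0.0903]
tcp_rot: [-0.711, 3.06, 0.0]
wrist_force: [0.0, 0.3, 0.2]
width: 0.134
```

Call:
drive_tool --deltas '[{"hand": 0,"offset": [0,0,-0.1],"angular": [0,0,0]},{"hand": 0,"offset": [0,0,-0.1],"angular": [0,0,4]},{"hand": 0,"offset": [0,0,-0.1],"angular": [0,0,8]},{"hand": 0,"offset": [0,0,-0.1],"angular": [0,0,8]},{"hand": 0,"offset": [0,0,-0.1],"angular": [0,0,8]}]'

```text
time: 28.8
tool_pos: [0.5297, 0.0354, 0.0894]
tcp_rot: [-0.92, 3.003, 0.0]
wrist_force: [-0.7, 1.0, 1.3]
width: 0.133
```

Call:
drive_tool --deltas '[{"hand": 0,"offset": [0,0,0],"angular": [0,0,-4]},{"hand": 0,"offset": [0,0,0.5],"angular": [0,0,-4]},{"hand": 0,"offset": [0,0,1.5],"angular": [0,0,-4]},{"hand": 0,"offset": [0,0,3],"angular": [0,0,-4]},{"hand": 0,"offset": [0,0,5.5],"angular": [0,0,-4]},{"hand": 0,"offset": [0,0,8.3],"angular": [0,0,-4]},{"hand": 0,"offset": [0,0,8.3],"angular": [0,0,-4]}]'

```text
time: 29.68
tool_pos: [0.5323, 0.0354, 0.1763]
tcp_rot: [-0.816, 3.027, -0.003]
wrist_force: [0.3, 0.7, -0.5]
width: 0.137
```

Call:
drive_tool --deltas '[{"hand": 0,"offset": [0.6,-3,0],"angular": [0,0,-5]},{"hand": 0,"offset": [1.5,-8,0],"angular": [0,0,-11]},{"hand": 0,"offset": [2.5,-13,0],"angular": [0,0,-18]},{"hand": 0,"offset": [3.4,-17.5,0],"angular": [0,0,-25]},{"hand": 0,"offset": [4.3,-22,0],"angular": [0,0,-31]},{"hand": 0,"offset": [4.95,-25.6,0],"angular": [0,0,-33]},{"hand": 0,"offset": [4.95,-25.6,0],"angular": [0,0,-33]},{"hand": 0,"offset": [4.95,-25.6,0],"angular": [0,0,-33]}]'

```text
time: 30.68
tool_pos: [0.5784, -0.2201, 0.1714]
tcp_rot: [-0.078, -3.139, -0.002]
wrist_force: [-0.3, -0.1, -1.2]
width: 0.128
```

Run:
```python
from h import *
np.set_printoptions(precision=3,suppress=True,linewidth=170)
T=avg("top",6); f=T["frame"]
print((f[196:206,294:305,2]-f[196:206,294:305,1]).round().astype(int))
rn=np.clip(f[...,2]-f[...,1]-4,0,None);C=(.5298,.0335);ang=[]
for y in(201,202,203,204):
    w=rn[y,296:304]; x=(w*np.arange(296,304)).sum()/w.sum(); p=ray(T,(x,y),.05)[:2]-C; ang.append(np.arctan2(p[1],p[0]))
print("needle",np.array(ang),"band .305")
S=avg("side",3);print(sdial(S)); g=S["frame"]; o=np.load("m0.npz")["S"]
s=bot.read_state();print(s["time"],s["tool_pos"],s["wrist_force"])
q=g[175:230,375:425]; print("tip pred",px(S,s["tool_pos"]+[0,0,-.032]))
cv2.imwrite("pics/g9.png",np.clip(np.hstack([cv2.resize(g[150:250,345:445],(500,500),interpolation=cv2.INTER_CUBIC),cv2.resize(f[188:232,282:322],(300,500),interpolation=cv2.INTER_CUBIC)])*1.4,0,255).astype(np.uint8))
```

```text
[[  0   0   2   3   2   1   2   4   4   3   3]
 [  2   4   2  -1  -4  -5   0   4   2   3   3]
 [  3   3  -2  -7 -13 -11  -2   2   4   3   4]
 [  4   3  -1  -6  -6  -7  -4   2   3   2   3]
 [  2   3   1  -5  -5  -2  -1   2   4   3   4]
 [  4   4   2  -1   3  10   4   4   3   3   4]
 [  3   3   3   4  12  22  14   5   4   3   3]
 [  2   3   3   4   9  21  21   8   4   3   4]
 [  3   3   3   4   5  14  20  10   4   3   2]
 [  3   3   3   2   4   5   7   5   2   2   2]]
needle [0.296 0.319 0.32  0.321] band .305
{'needle': [0.367, 0.04, 0.325, 0.391, 2.0, 39.0], 'band': [0.223, 0.041, 0.223, 0.223, 1.0, 16.0]}
31.125 [ 0.579 -0.22   0.172] [-0.407 -0.822 -0.742]
tip pred [397.353 206.559]
```

View pics/g9.png

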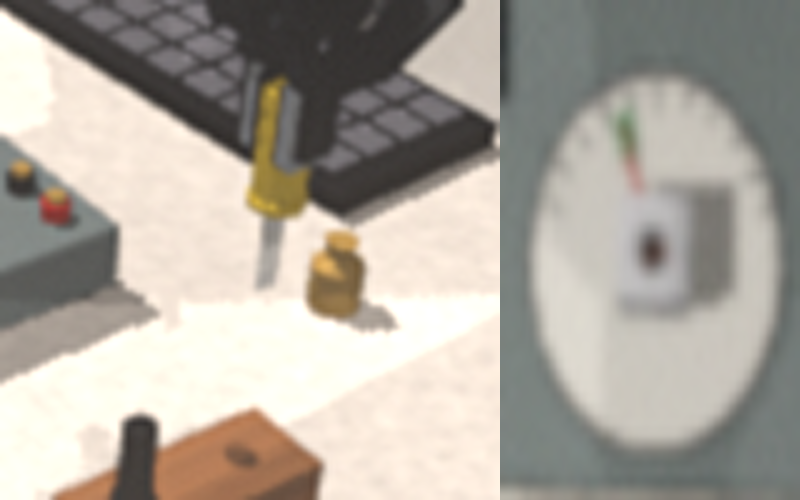

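The needle stands in the middle of the green band in the top crop (630,140). The tool is upright above its empty hole (full-image (393,241)), and its projected landing agrees within about 1 px. Lowering it in.

Call:
drive_tool --deltas '[{"hand": 0,"offset": [0,0,-3],"angular": [0,0,0]},{"hand": 0,"offset": [0,0,-6],"angular": [0,0,0]},{"hand": 0,"offset": [0,0,-8],"angular": [0,0,0]},{"hand": 0,"offset": [0,0,-8.6],"angular": [0,0,0]},{"hand": 0,"offset": [0,0,-9],"angular": [0,0,0]},{"hand": 0,"offset": [0,0,-9.4],"angular": [0,0,0]},{"hand": 0,"offset": [0,0,-9.4],"angular": [0,0,0]}]'

```text
time: 32.0
tool_pos: [0.5795, -0.2208, 0.0788]
tcp_rot: [0.078, 3.14, -0.001]
wrist_force: [0.2, 1.1, -0.5]
width: 0.133
```

Call:
drive_tool --deltas '[{"hand": 0,"offset": [0,0,-0.5],"angular": [0,0,0]},{"hand": 0,"offset": [0,0,-1],"angular": [0,0,0]},{"hand": 0,"offset": [0,0,-1.5],"angular": [0,0,0]},{"hand": 0,"offset": [0,0,-2],"angular": [0,0,0]},{"hand": 0,"offset": [0,0,-2.5],"angular": [0,0,0]},{"hand": 0,"offset": [0,0,-3],"angular": [0,0,0]},{"hand": 0,"offset": [0,0,-3],"angular": [0,0,0]}]'

```text
time: 32.88
tool_pos: [0.5787, -0.2204, 0.0476]
tcp_rot: [-0.078, -3.14, -0.001]
wrist_force: [0.8, -0.9, -1.1]
width: 0.132
```

Call:
drive_tool --deltas '[{"hand": 0,"offset": [0,0,-0.15],"angular": [0,0,0]},{"hand": 0,"offset": [0,0,-0.3],"angular": [0,0,0]},{"hand": 0,"offset": [0,0,-0.3],"angular": [0,0,0]}]'

```text
time: 33.25
tool_pos: [0.5791, -0.2206, 0.0453]
tcp_rot: [-0.078, -3.141, 0.0]
wrist_force: [-0.1, -0.3, -0.5]
width: 0.136
```

Call:
drive_tool --deltas '[{"hand": 0,"offset": [0,0,-0.05],"angular": [0,0,0]},{"hand": 0,"offset": [0,0,-0.1],"angular": [0,0,0]},{"hand": 0,"offset": [0,0,-0.1],"angular": [0,0,0]}]'

```text
time: 33.62
tool_pos: [0.5791, -0.2207, 0.0443]
tcp_rot: [-0.078, -3.141, -0.0]
wrist_force: [0.5, 0.2, -0.6]
width: 0.135
```

Call:
drive_tool --deltas '[{"hand": 0,"offset": [0,0,-0.1],"angular": [0,0,0]},{"hand": 0,"offset": [0,0,-0.1],"angular": [0,0,0]},{"hand": 0.4,"offset": [0,0,-0.1],"angular": [0,0,0]},{"hand": 0.4,"offset": [0,0,-0.1],"angular": [0,0,0]},{"hand": 0.5,"offset": [0,0,-0.1],"angular": [0,0,0]},{"hand": 0.5,"offset": [0,0,-0.1],"angular": [0,0,0]}]'

```text
time: 34.38
tool_pos: [0.5791, -0.2206, 0.0433]
tcp_rot: [0.078, 3.141, 0.0]
wrist_force: [0.0, -0.1, 0.9]
width: 0.497
```

Call:
drive_tool --deltas '[{"hand": 0.5,"offset": [0,0,1],"angular": [0,0,0]},{"hand": 0.5,"offset": [0,0,4],"angular": [0,0,0]},{"hand": 0.5,"offset": [0,0,8],"angular": [0,0,0]},{"hand": 0.5,"offset": [0,0,13],"angular": [0,0,0]},{"hand": 0.5,"offset": [0,0,17],"angular": [0,0,0]},{"hand": 0.5,"offset": [-5,-5,17],"angular": [0,0,0]},{"hand": 0.5,"offset": [-10,-7,17],"angular": [0,0,0]},{"hand": 0.5,"offset": [-10,-7,17],"angular": [0,0,0]}]'

```text
time: 35.38
tool_pos: [0.4761, -0.2921, 0.2141]
tcp_rot: [-0.085, -3.14, 0.001]
wrist_force: [0.1, 0.1, -0.2]
width: 0.498
```

Run:
```python
from h import *
np.set_printoptions(precision=3,suppress=True,linewidth=170)
T=avg("top",3); f=T["frame"]
print((f[196:206,294:305,2]-f[196:206,294:305,1]).round().astype(int))
S=avg("side",3);print(sdial(S)); s=S["frame"]; o=np.load("m0.npz")["S"]
for g in(o,s):
    ye=(np.minimum(g[...,2],g[...,1])-g[...,0]>45)&(g[...,1]>.7*g[...,2])&box(g.shape,380,205,410,260)
    ys,xs=np.nonzero(ye);print(cen(ye),ye.sum(),ys.min(),ys.max(),[cen(ye&box(g.shape,380,a,410,a+6)) for a in(221,233)])
st=bot.read_state();print(st["time"],st["tool_pos"],st["wrist_force"],st["width"])
```

```text
[[ -1   2   2   2   1   0   2   4   3   4   2]
 [  3   3   0   0  -3  -5   2   3   3   3   2]
 [  3   3  -2  -6 -12 -10  -3   3   4   4   3]
 [  2   2  -1  -5  -5  -6  -4   1   3   4   3]
 [  4   3   1  -6  -5  -1  -3   1   3   3   4]
 [  2   3   1   0   3  11   4   3   3   3   4]
 [  2   4   3   4  12  24  13   5   3   3   3]
 [  4   4   3   5   8  21  21   8   4   3   3]
 [  2   3   3   3   6  14  20  11   4   3   2]
 [  2   2   3   3   4   6   6   4   4   1   1]]
{'needle': [0.367, 0.04, 0.325, 0.391, 2.0, 39.333], 'band': [0.223, 0.041, 0.223, 0.223, 1.0, 16.333]}
[394.372 231.   ] 207 219 243 [array([395.588, 223.471]), array([393.786, 235.661])]
[394.358 230.627] 212 218 243 [array([395.415, 223.453]), array([393.638, 235.621])]
35.675 [ 0.48  -0.29   0.213] [ 1.352 -0.757  0.691] 0.5047698907428332
```

Run:
```python
from h import *
print(bot.finish_job())
```

```text
the job is handed in; nothing more can be done
None
```

I tuned the core so that the needle stands near the middle of the green band. The tool is back upright in the rack hole it came from, released, and the job is handed in at about 36 s.

- **Turning the core:** The blade first landed on top of the core, outside the slot. I felt the bore walls, re-centred by about 2 mm, and it dropped in. The first turn left the needle in the band but 0.05–0.08 rad short of the middle, so I went back for another 4°. The highest vertical force reported on the core was about 3 N, well under the 15 N limit.
- **Needle check:** The top camera puts the needle at about 0.30–0.32 rad and the middle of the band at about 0.305. The side camera disagreed slightly, reading 0.367 against 0.303, with the coil can partly hiding the needle. Both are within the 0.10 rad allowed.
- **Tool check:** After release, the side view shows the tool within about 0.4 px of where it stood at the start, at the same height and upright. The gripper was clear of everything.
- **Not checked:** I did not compare the other bench objects with the start pictures. The robot reported no contact near them.
- **Disagreement:** The finger tips sit about 25–30 mm higher than the reported TCP implies. I set the grasp height from the camera and by touch instead.

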